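Clear the drilling jig and hold its cover down on the pin

TASK

Clear the two wood offcuts off the bed of the drilling jig into the small open cardboard carton beside it, leaving the driver unit, bolt and tin alone. Then take the jig's cover by its handle, feel for the locating pin with the socket under its middle, square with the bed, until it drops on, and press it down against the springs as far as it goes. Finish while still holding the cover pressed fully down: do not let go.

Things in the scene. Friction and masses are not known exactly. Their poses are not given: they have to be found in the camera images.
- jig: drilling jig bolted to the bench: dark steel base 180 (x) x 150 (y) x 20 mm, carrying a sprung bed 150 (x) x 120 (y) x 12 mm whose top is a bare aluminium sheet. Origin: centre of the base's underside, on the bench; z up, x along the long side. The bed's top is 40 mm above the origin when up, 32 mm when pressed right down
- pin_tip (a point): top of the steel locating pin that stands upright through the middle of the bed, fixed to the base: 14 mm in diameter with a tapered tip (the top 5 mm narrow to 7 mm), 50 mm above the jig's origin, so 10 mm above the raised bed and 18 mm above the pressed one. Axes as the jig's
- bed (a joint): how far the sprung bed is pressed down: 0 = up, 0.008 m = down on its stop. The springs hold it up with 8 N and need 14.4 N right down; they carry the cover's own weight without yielding
- cover_hole (a point): mouth of the blind round socket in the middle of the cover's flat underside, 17 mm in diameter, 20 mm deep, its rim chamfered 1 mm. The cover is a loose aluminium plate 110 (x) x 96 (y) x 20 mm with a black bar handle on top, 0.3 to 0.5 kg, lying flat on the bench beside the jig; z up, x along its long side
- cover_handle (a point): centre of the cover's handle, a solid bar 64 (along the cover's x) x 22 (y) x 30 mm (z) standing on the middle of the plate; this point is 35 mm above the cover's underside, 15 mm above the plate's top. Same axes as the cover; pinch it across y
- offcut_block_center (a point): centre of a plain wood offcut 40 (x) x 26 (y) x 32 mm (z), 30 g, lying on the bed at one end; pinch it across its y
- offcut_step_center (a point): centre (16 mm up) of a stepped wood offcut 36 (x) x 30 (y) mm, 32 mm high over x = -18 to +2 mm and 18 mm high over the rest, 30 g, lying on the bed at the other end; pinch it across its y
- carton_in (a point): centre of the inner floor (5 mm above the bench) of the small open cardboard carton fixed to the bench, 190 (x) x 160 (y) x 90 mm outside, walls 5 mm; its axes run along its sides. It stands on one side of the jig, the cover on the other, either way round
- driver: bystander: black lamp driver unit lying behind the jig, 46 x 200 x 28 mm; origin: centre of its underside
- bolt: bystander: big steel bolt standing on its head, 36 mm across, 63 mm high; origin: centre of its underside
- tin: bystander: small steel tin, 66 mm across, 90 mm high; origin: centre of its underside

How it is judged:
By the outcome, as a careful person would: the job done as asked, in the order asked, and still so for the second after the job is handed in, while the arm keeps its last pose, push and grip.
It also fails if it takes over 61 s, if anything falls off the work surface, if the arm or the gripper's body presses on something with over 40 N, if the wrist force passes 120 N, or if a joint passes its speed limit or range.

ROBOT

A 6-joint arm with a two-finger parallel gripper is mounted at the origin on the work surface. World frame = base frame: x ahead of the robot, y to its left, z up, the work surface at z = 0. Lengths are in mm, angles in rad, forces in N, time in s.
With the tool pointing down it reaches from about 400 to 925 mm from the base axis. Payload 12.5 kg.
Tool frame: the origin (TCP) lies midway between the tips of the shut fingers; the grasp point (between the pads) lies 19 mm behind it (env.grip_depth is the distance from the TCP to the grasp point, in mm); z points along the fingers, y is the line along which they close (so a half turn about z gives the same grasp; the last joint's range is limited). The gripper opens to 95 mm and grips with 3 to 60 N. Pads are 20 mm wide; open, the fingers measure 119 mm over their backs; the gripper's body (75 mm by 180 mm) begins 59 mm behind the grasp point.
Start: joints at [-1.207, 0.491, 1.559, -0, 1.092, -0.106], TCP at [282.968, -557.296, 192.161] pointing down, gripper open.
Joint ranges: [-3.1, 3.1], [-0.84, 2.19], [0.05, 2.79], [-1.13, 4.28], [0.06, 2.93], [-2.69, 2.69]. Speed limits (rad/s): [2.22, 2.22, 2.79, 3.14, 3.14, 3.14].

INTERFACE

Orientations are given as [roll, pitch, yaw] about the fixed x, y, z axes, in that order (R = Rz(yaw) Ry(pitch) Rx(roll)).
In Python, from cell import monitor, viewer, order, env gives the robot as it stands.
- The arm moves only by the tool move_arm, never from a script. Its argument "moves" is one flat list of numbers, 4 for each row, row after row: the shift along the tool's x, y, z normalised to -1 to 1, where 1 is 0.15 m, then the turn about the tool's z normalised to -1 to 1, where 1 is pi/2 rad. A call has 1 to 10 rows; each row shifts and turns the commanded pose from where the row before left it, along the tool's axes as they then stand; what a row does not reach is not made up. A row lasts 1/8 s, in which the tool goes at most 62.5 mm and 10.7 degrees, less where a joint would pass 70% of its speed; a pose out of reach is approached as far as the arm can. A call with a number of a shift or a turn outside -1 to 1 is refused whole. A call with a gripper value outside its range is refused whole. "claw" is the finger opening in mm, from 0 to 95.1, set as the call begins (left out, the last holds). The fingers move at their own pace and stop on an object; the grip force is fixed at half the most. Time passes only in rows, so rows that do not move let the fingers close. It gives the time, the measured TCP pose, the force, the opening and the grip force at its end, in the units of the state.
- monitor.state(): the state, without advancing time (a new reading comes with each control period).
- viewer.read_camera(name): name is "side" or "top" or "wrist"; returns the picture (480x640x3 uint8, red, green, blue); there is no depth.
- viewer.camera_info(name): a dict with "K" (3x3 intrinsics, pixels), "dist_coeffs" ([k1, k2, p1, p2, k3] as OpenCV has them; the pictures are not rectified), "camera_from_world" (4x4, takes a point from world to camera coordinates). Camera axes: x right, y down, z forward; pixel columns grow to the right and rows downward; lengths in mm; the calibration is good to about 2 mm. A picture is of the moment at which its call begins: read the wrist's pose just before it. camera_info takes no time and is no camera call; for the wrist camera it gives the pose at the moment of the call.
- order.job_done(): hands the job in; it is judged then, once.
The state is a dict: "t": time; "joints": joint angles; "qvel": joint speeds; "tau": joint torques, N m; "eef_pos": TCP position; "tcp_rot": TCP orientation; "ft_force": force on the tool from outside, world axes, zero at the start; "moment": the same for the moment, N m; "opening": opening from 0.0 (shut) to 1.0 (fully open); "grip_force": force on a finger pad.
Only numpy, scipy, OpenCV 4.12 (cv2) and the standard library are available. Lean on these libraries where they do the work, as an engineer would, in place of code of your own. Each camera call takes 0.05 s, during which the arm holds its last target. There are 200 camera calls.

## Working session

There is one attempt and no reset: what is moved stays moved. The work goes in short steps, Python scripts to look and compute and a tool call to move; the robot and the scene stay as the last step left them, time stands still between calls to the robot, and variables do not carry over. Pictures are saved under pics/ and viewed, at most 10 in all, crops included, and the job is handed in when it is done.

Besides the shell and the picture viewer there is one more tool, called after "Request:" by a JSON object that holds its "fn" and its "kwargs", one argument or row to a line. move_arm: Moves the arm, as the interface text tells. Scaled input: -1 to 1 covers 0.15 m each way for a shift and pi/2 rad each way for a turn. Its arguments: {"type":"object","properties":{"moves":{"type":"array"},"claw":{"type":"number"}},"required":["moves"]}

```bash
ls; mkdir -p pics
python3 - <<'E'
from cell import monitor, viewer, order, env
import cv2,numpy as np
s=monitor.state();print(s)
for n in("top","side"):
    im=viewer.read_camera(n);cv2.imwrite(f"pics/{n}0.png",im[:,:,::-1])
    c=viewer.camera_info(n);print(n,c)
E
```

```text
pics
{'t': 0.0, 'joints': array([-1.20660825e+00,  4.91565578e-01,  1.55945019e+00, -5.42057504e-05,
        1.09169543e+00, -1.05624774e-01]), 'qvel': array([-0.00132237, -0.00022864, -0.0006988 , -0.00219146, -0.00150325,
        0.00116045]), 'tau': array([ 4.03074046e-04, -6.12646294e+01, -2.58176529e+01,  6.92437193e-02,
        4.81948780e-02, -1.60191526e-04]), 'eef_pos': array([ 282.84683263, -557.03298791,  191.55776818]), 'tcp_rot': array([-3.14047527e+00, -7.01201565e-05,  4.69837828e-01]), 'ft_force': array([-0.96135359, -0.15700888,  0.20621898]), 'moment': array([-0.05589732,  0.02244121,  0.03481847]), 'grip_force': 0.0, 'opening': 0.9967826606002306}
top {'K': array([[559.30022875,   0.        , 315.27045072],
       [  0.        , 559.30022875, 243.38292485],
       [  0.        ,   0.        ,   1.        ]]), 'dist_coeffs': array([-0.18130942,  0.        ,  0.        ,  0.        ,  0.        ]), 'camera_from_world': array([[ 1.01831043e-02, -9.99770821e-01, -1.88311005e-02,
         6.38366046e+00],
       [-9.98631303e-01, -9.20173025e-03, -5.14863867e-02,
         6.22978927e+02],
       [ 5.13013083e-02,  1.93296177e-02, -9.98496140e-01,
         9.69784888e+02],
       [ 0.00000000e+00,  0.00000000e+00,  0.00000000e+00,
         1.00000000e+00]])}
side {'K': array([[442.14918271,   0.        , 314.55446177],
       [  0.        , 442.14918271, 238.54070075],
       [  0.        ,   0.        ,   1.        ]]), 'dist_coeffs': array([0.01203455, 0.        , 0.        , 0.        , 0.        ]), 'camera_from_world': array([[-8.76767758e-01, -4.80707311e-01,  1.40989068e-02,
         5.52530097e+02],
       [-2.51835046e-01,  4.33954261e-01, -8.65021854e-01,
         2.41795589e+02],
       [ 4.09704049e-01, -7.61973871e-01, -5.01536053e-01,
         6.01580638e+02],
       [ 0.00000000e+00,  0.00000000e+00,  0.00000000e+00,
         1.00000000e+00]])}
```

View pics/top0.png

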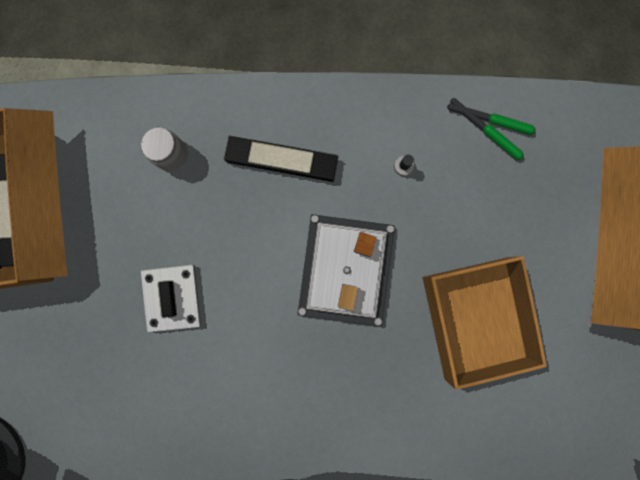

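View pics/side0.png

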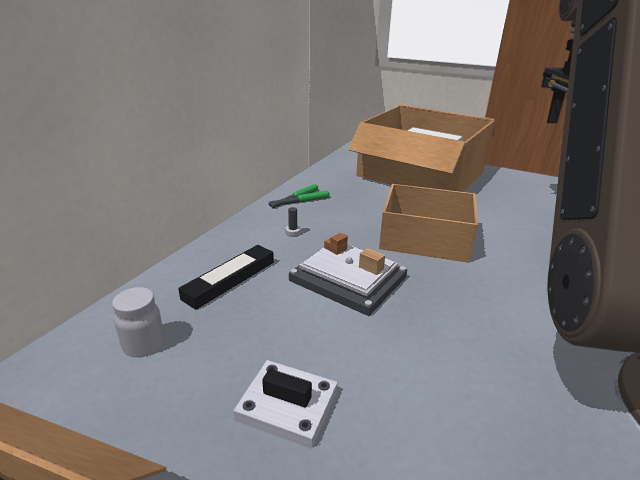

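The top view shows the jig at about (347,270) with the dark stepped offcut at (366,244) and the tan block at (348,297). The cover is at (170,298), with its handle at (168,299). The carton is at (487,323), and the driver, bolt and tin are behind the jig. The side view agrees with this.

```bash
cat > h.py <<'E'
import cv2,numpy as np
from cell import monitor, viewer, order, env
def ray(uv,z,c):
    "pixels -> world points on plane z (mm); z scalar"
    uv=np.float64(uv).reshape(-1,1,2)
    n=cv2.undistortPoints(uv,c["K"],c["dist_coeffs"]).reshape(-1,2)
    T=c["camera_from_world"];R=T[:3,:3];o=-R.T@T[:3,3]
    d=np.c_[n,np.ones(len(n))]@R
    return o+d*((z-o[2])/d[:,2])[:,None]
def rects(mask,z,c,amin):
    "largest-contour min-area rects, metric on plane z: (centre, size, long-axis yaw)"
    out=[]
    for k in cv2.findContours(mask.astype(np.uint8),cv2.RETR_EXTERNAL,cv2.CHAIN_APPROX_NONE)[0]:
        if cv2.contourArea(k)<amin: continue
        p=ray(k,z,c)[:,:2]
        (x,y),_,_=r=cv2.minAreaRect(p.astype(np.float32)); b=cv2.boxPoints(r)
        e=[b[1]-b[0],b[2]-b[1]];L=[np.linalg.norm(v) for v in e];i=int(np.argmax(L))
        out.append((np.round([x,y],1),np.round([L[i],L[1-i]],1),round(float(np.arctan(e[i][1]/e[i][0])),3)))
    return out
E
cat > m.py <<'E'
from h import *
im=cv2.imread("pics/top0.png");c=viewer.camera_info("top")
hsv=cv2.cvtColor(im,cv2.COLOR_BGR2HSV)
H,S,V=[hsv[...,i].astype(int) for i in range(3)]
def box(x0,y0,x1,y1):
    m=np.zeros(H.shape,bool);m[y0:y1,x0:x1]=1;return m
for n,(u,v) in dict(dark=(366,240),tan=(348,292),tanside=(348,305),bed=(330,260),base=(308,265),bench=(280,300),pin=(347,270),cover=(185,290),hand=(167,297),cart=(487,323),rim=(440,270)).items(): print(n,hsv[v,u])
wood=(S>90)&(H<25)
print("wood",rects(wood&box(300,210,400,330),72,c,60))
print("bed",rects((S<40)&(V>120)&box(305,212,392,325),40,c,500))
print("base",rects(~((H>95)&(H<125)&(S>25)&(V>85))&box(295,205,400,332),20,c,500))
print("cover",rects((S<40)&(V>140)&box(120,250,210,345),20,c,500))
print("handle",rects((V<60)&box(155,270,181,325),50,c,100))
print("carton",rects(wood&box(415,245,560,400),90,c,500))
cv2.imwrite("pics/zoom.png",cv2.resize(im[205:335,290:410],None,fx=4.5,fy=4.5,interpolation=cv2.INTER_CUBIC))
E
python3 m.py
```

```text
dark [ 14 181 131]
tan [ 17 142 145]
tanside [ 17 144 147]
bed [  0   0 180]
base [90  9 56]
bench [ 94  16 115]
pin [ 15   7 155]
cover [ 24   7 188]
hand [75 15 34]
cart [ 16 158 155]
rim [100  14 108]
wood [(array([531.6, -43.2]), array([38.6, 25.2], dtype=float32), -0.202), (array([620. , -71.7]), array([34.6, 29.4], dtype=float32), -0.292)]
bed [(array([576.7, -41.9]), array([148.2, 118.5], dtype=float32), -0.124)]
base [(array([580.3, -44. ]), array([221.6, 183.7], dtype=float32), 0.009)]
cover [(array([522.9, 271.8]), array([110.4,  96.3], dtype=float32), 0.126)]
handle [(array([523. , 266.4]), array([60.8, 25.8], dtype=float32), 0.121)]
carton [(array([ 491.4, -271. ]), array([193.2, 174.5], dtype=float32), 0.226)]
```

View pics/zoom.png

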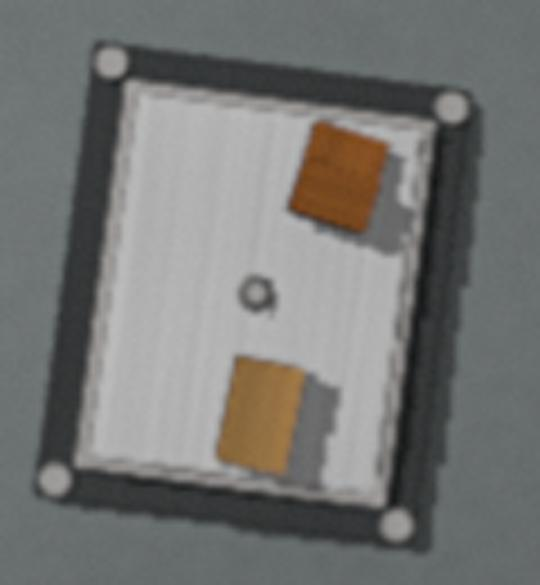

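The zoomed crop shows the block at (262,415), the step at (340,178) and the pin at (256,293). The measured sizes match those given: block 38.6x25.2, step 34.6x29.4, bed 148x118, cover 110x96. The step casts a longer shadow at its near end, so its high part is toward the robot (-x).

The block comes first. I'll add a small planner that converts a target pose into tool-axis units.

```bash
cat >> h.py <<'E'
def plan(x,y,z,yaw):
    "turn first, then shifts along tool axes, in move units"
    s=monitor.state();y0=s["tcp_rot"][2]
    d=np.array([x,y,z])-s["eef_pos"];c,k=np.cos(yaw),np.sin(yaw)
    t=np.array([c*d[0]+k*d[1],k*d[0]-c*d[1],-d[2]])
    print("at",s["eef_pos"].round(1),"yaw",round(y0,3),"turn",round(-(yaw-y0)/(np.pi/2),3),"shift",(t/150).round(3),"t",round(s["t"],2),"F",s["ft_force"].round(1))
E
python3 -c "
from h import *
plan(531.6,-43.2,130,-.2)"
```

```text
at [ 282.9 -557.   191.6] yaw 0.47 turn 0.426 shift [ 0.945 -3.687  0.411] t 0.1 F [-0.3  0.9 -0. ]
```

Request:
{"fn": "move_arm", "kwargs": {
  "moves": [0,0,0,0.1065,0,0,0,0.1065,0,0,0,0.1065,0,0,0,0.1065,0.085,-0.335,0,0,0.085,-0.335,0,0,0.085,-0.335,0,0,0.085,-0.335,0,0,0.085,-0.335,0,0,0.085,-0.335,0,0],
  "claw": 60
}}

```text
t: 1.35
eef_pos: [418.1, -275.3, 192.0]
tcp_rot: [-3.142, 0.0, -0.2]
ft_force: [0.4, -0.2, 0.1]
opening: 0.63
grip_force: 0.0
```

Request:
{"fn": "move_arm", "kwargs": {
  "moves": [0.085,-0.335,0.05,0,0.085,-0.335,0.05,0,0.085,-0.335,0.1,0,0.085,-0.335,0.1,0,0.085,-0.335,0.1,0,0,0,0,0,0,0,0,0]
}}

```text
t: 2.22
eef_pos: [529.7, -43.4, 132.0]
tcp_rot: [3.141, 0.001, -0.199]
ft_force: [-0.3, -0.8, -0.3]
opening: 0.631
grip_force: 0.0
```

```bash
python3 -c "
from h import *
plan(531.6,-43.2,44,-.2)
cv2.imwrite('pics/w0.png',viewer.read_camera('wrist')[:,:,::-1])"
```

```text
at [529.7 -43.4 132. ] yaw -0.199 turn 0.001 shift [ 0.012 -0.004  0.587] t 2.23 F [-0.3 -0.8 -0.3]
```

View pics/w0.png

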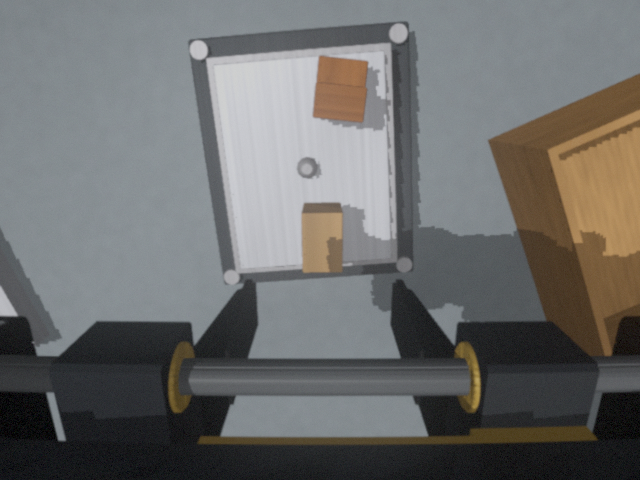

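The wrist view shows the block at (322,238), square to and centred between the fingers. The step's larger, high half faces the robot, and the pin is at (307,167). I'll descend and grasp.

Request:
{"fn": "move_arm", "kwargs": {
  "moves": [0.006,0,0.12,0,0.006,0,0.12,0,0,0,0.12,0,0,0,0.1,0,0,0,0.08,0,0,0,0.047,0,0,0,0,0]
}}

```text
t: 3.15
eef_pos: [531.6, -43.7, 43.8]
tcp_rot: [3.142, 0.0, -0.199]
ft_force: [0.2, -0.0, 0.9]
opening: 0.633
grip_force: 0.0
```

Request:
{"fn": "move_arm", "kwargs": {
  "moves": [0,0,0,0,0,0,0,0,0,0,0,0,0,0,0,0,0,0,0,0,0,0,0,0],
  "claw": 0
}}

```text
t: 3.9
eef_pos: [531.7, -43.6, 44.2]
tcp_rot: [3.142, -0.0, -0.199]
ft_force: [-0.5, -0.0, 2.8]
opening: 0.27
grip_force: 30.0
```

Request:
{"fn": "move_arm", "kwargs": {
  "moves": [0,0,-0.2,0,0,0,-0.25,0,0,0,-0.2,0,0,0,0,-0.09,0,0,0,-0.09,0,0,0,-0.09]
}}

```text
t: 4.65
eef_pos: [531.6, -43.6, 141.6]
tcp_rot: [3.142, 0.0, 0.229]
ft_force: [-0.1, -0.8, 0.0]
opening: 0.27
grip_force: 30.0
```

```bash
python3 -c "
from h import *
plan(454,-287,30,.226);print(monitor.state()['opening'])"
```

```text
at [531.6 -43.6 141.6] yaw 0.229 turn 0.002 shift [-0.868  1.465  0.744] t 4.65 F [-0.1 -0.8  0. ]
0.27023326107338197
```

Request:
{"fn": "move_arm", "kwargs": {
  "moves": [-0.145,0.244,0,0,-0.145,0.244,0,0,-0.145,0.244,0,0,-0.145,0.244,0,0,-0.145,0.244,0,0,-0.143,0.245,0,0,0,0,0.25,0,0,0,0.25,0,0,0,0.2,0,0,0,0.04,0]
}}

```text
t: 5.9
eef_pos: [453.0, -286.3, 29.1]
tcp_rot: [-3.139, 0.002, 0.225]
ft_force: [0.3, -0.6, 0.5]
opening: 0.265
grip_force: 30.0
```

Request:
{"fn": "move_arm", "kwargs": {
  "moves": [0,0,0,0,0,0,0,0,0,0,0,0,0,0,0,0],
  "claw": 50
}}

```text
t: 6.4
eef_pos: [453.9, -287.0, 31.2]
tcp_rot: [3.141, -0.001, 0.225]
ft_force: [-0.3, 0.4, -0.7]
opening: 0.519
grip_force: 0.0
```

Request:
{"fn": "move_arm", "kwargs": {
  "moves": [0,0,-0.2,0,0,0,-0.25,0,0,0,-0.25,0,0,0,0,0.11,0,0,0,0.11,0,0,0,0.11],
  "claw": 60
}}

```text
t: 7.15
eef_pos: [453.7, -286.9, 136.0]
tcp_rot: [3.141, -0.001, -0.299]
ft_force: [0.3, -0.3, 0.7]
opening: 0.63
grip_force: 0.0
```

```bash
sed -i 's/top0.png/top1.png/' m.py; sed -i 's/^im=/cv2.imwrite("pics\/top1.png",viewer.read_camera("top")[:,:,::-1]);im=/' m.py; python3 m.py | grep -v '\[ '; python3 m.py|grep -E "wood|bed"; python3 -c "
from h import *
plan(620+-6*.957,-71.7+6*.288,140,-.292)"
```

```text
tan [120   1 181]
base [90  9 57]
hand [30  7 35]
cart [108  34  38]
wood [(array([619.9, -71.9]), array([34.3, 29.4], dtype=float32), -0.313)]
bed [(array([576.8, -41.9]), array([148.4, 118.6], dtype=float32), -0.124)]
base [(array([580.3, -44. ]), array([221.6, 183.7], dtype=float32), 0.009)]
cover [(array([522.9, 271.9]), array([110.7,  96.4], dtype=float32), 0.124)]
handle [(array([522.9, 266.5]), array([60.6, 25.8], dtype=float32), 0.123)]
bed [  0   0 184]
wood [(array([619.9, -71.9]), array([34.8, 29. ], dtype=float32), -0.285)]
bed [(array([576.8, -41.9]), array([148.4, 118.6], dtype=float32), -0.124)]
at [ 453.7 -286.9  135.8] yaw -0.296 turn -0.002 shift [ 0.609 -1.693 -0.028] t 7.25 F [ 0.3  0.9 -0.1]
```

Request:
{"fn": "move_arm", "kwargs": {
  "moves": [0.102,-0.282,0,0,0.102,-0.282,0,0,0.102,-0.282,0,0,0.102,-0.282,0,0,0.102,-0.282,0,0,0.099,-0.283,0,0,0,0,0.12,0,0,0,0,0]
}}

```text
t: 8.25
eef_pos: [614.0, -69.7, 116.5]
tcp_rot: [3.141, 0.002, -0.289]
ft_force: [0.0, 0.1, -0.2]
opening: 0.632
grip_force: 0.0
```

```bash
python3 -c "
from h import *
plan(620+-6*.957,-71.7+6*.288,44,-.292)
s=viewer.camera_info('wrist')
im=viewer.read_camera('wrist');cv2.imwrite('pics/w1.png',im[:,:,::-1])
hsv=cv2.cvtColor(im,cv2.COLOR_RGB2HSV)
m=(hsv[...,1]>90)&(hsv[...,0]<25);m[:, 480:]=0;m[330:]=0
print(rects(m,68,s,300))"
```

```text
at [614.  -69.7 116.5] yaw -0.289 turn 0.002 shift [0.002 0.002 0.484] t 8.25 F [ 0.   0.1 -0.2]
[(array([614.1, -70.3]), array([28.2, 18.7], dtype=float32), 1.282), (array([634.8, -76.8]), array([27. , 17.2], dtype=float32), 1.282)]
```

View pics/w1.png

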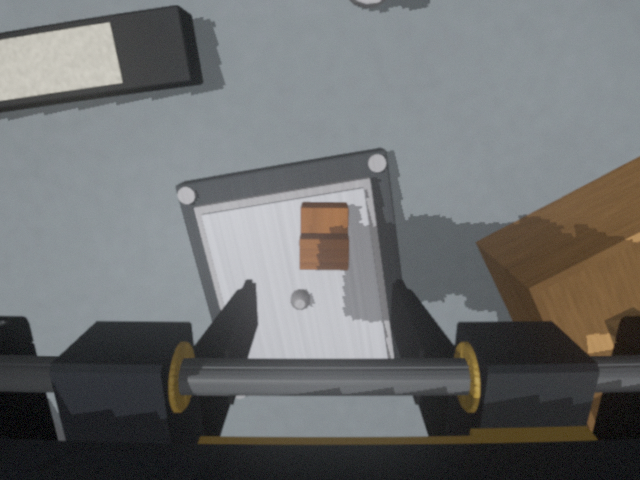

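The step is at (324,237), square to the fingers and centred. Its tall half is at (614,-70), which matches the TCP. The released block is visible in the carton at (600,342).

Request:
{"fn": "move_arm", "kwargs": {
  "moves": [0,0,0.12,0,0,0,0.12,0,0,0,0.12,0,0,0,0.08,0,0,0,0.044,0,0,0,0,0]
}}

```text
t: 9.05
eef_pos: [614.6, -70.2, 44.6]
tcp_rot: [3.141, 0.001, -0.294]
ft_force: [-0.6, 0.0, -0.2]
opening: 0.629
grip_force: 0.0
```

Request:
{"fn": "move_arm", "kwargs": {
  "moves": [0,0,0,0,0,0,0,0,0,0,0,0,0,0,0,0,0,0,0,0,0,0,0,0],
  "claw": 0
}}

```text
t: 9.8
eef_pos: [614.7, -70.3, 45.2]
tcp_rot: [3.142, -0.0, -0.294]
ft_force: [-1.2, -1.0, 3.0]
opening: 0.309
grip_force: 30.0
```

Request:
{"fn": "move_arm", "kwargs": {
  "moves": [0,0,-0.2,0,0,0,-0.25,0,0,0,-0.2,0,0,0,0,-0.11,0,0,0,-0.11,0,0,0,-0.11]
}}

```text
t: 10.55
eef_pos: [614.6, -70.2, 142.4]
tcp_rot: [3.142, 0.0, 0.23]
ft_force: [0.4, 0.2, -0.2]
opening: 0.31
grip_force: 30.0
```

```bash
python3 -c "
from h import *
plan(528,-270,30,.226);print(monitor.state()['opening'])"
```

```text
at [614.6 -70.2 142.4] yaw 0.23 turn 0.003 shift [-0.861  1.169  0.749] t 10.55 F [ 0.4  0.2 -0.2]
0.3104907664849147
```

Request:
{"fn": "move_arm", "kwargs": {
  "moves": [-0.144,0.195,0,0,-0.144,0.195,0,0,-0.144,0.195,0,0,-0.144,0.195,0,0,-0.144,0.195,0,0,-0.141,0.194,0,0,0,0,0.25,0,0,0,0.25,0,0,0,0.2,0,0,0,0.04,0]
}}

```text
t: 11.8
eef_pos: [527.0, -269.5, 29.8]
tcp_rot: [-3.139, 0.002, 0.225]
ft_force: [0.0, 0.2, 0.3]
opening: 0.312
grip_force: 30.0
```

Request:
{"fn": "move_arm", "kwargs": {
  "moves": [0,0,0,0,0,0,0,0,0,0,0,0,0,0,0,0],
  "claw": 50
}}

```text
t: 12.3
eef_pos: [528.0, -270.1, 32.1]
tcp_rot: [3.141, -0.001, 0.225]
ft_force: [0.1, 0.1, -0.8]
opening: 0.522
grip_force: 0.0
```

Request:
{"fn": "move_arm", "kwargs": {
  "moves": [0,0,-0.2,0,0,0,-0.3,0,0,0,-0.35,0,0,0,0,0.066],
  "claw": 60
}}

```text
t: 12.8
eef_pos: [529.3, -270.8, 163.3]
tcp_rot: [3.137, -0.006, 0.119]
ft_force: [-0.2, -0.2, 0.2]
opening: 0.629
grip_force: 0.0
```

```bash
python3 -c "
from h import *
plan(523,269.5,150,.123)"
```

```text
at [ 529.3 -270.8  163.3] yaw 0.119 turn -0.002 shift [ 0.4   -3.58   0.089] t 12.8 F [-0.2 -0.2  0.2]
```

Request:
{"fn": "move_arm", "kwargs": {
  "moves": [0.034,-0.298,0,0,0.034,-0.298,0,0,0.034,-0.298,0,0,0.034,-0.298,0,0,0.034,-0.298,0,0,0.034,-0.298,0,0,0.034,-0.298,0,0,0.034,-0.298,0,0]
}}

```text
t: 13.8
eef_pos: [525.0, 91.4, 159.3]
tcp_rot: [3.141, -0.001, 0.121]
ft_force: [-0.0, 0.6, -0.5]
opening: 0.628
grip_force: 0.0
```

Request:
{"fn": "move_arm", "kwargs": {
  "moves": [0.033,-0.298,0,0,0.033,-0.298,0.03,0,0.033,-0.298,0.03,0,0.033,-0.3,0.03,0,0,0,0,0,0,0,0,0]
}}

```text
t: 14.55
eef_pos: [523.0, 269.9, 145.5]
tcp_rot: [3.141, 0.0, 0.122]
ft_force: [-0.1, -0.1, -0.0]
opening: 0.629
grip_force: 0.0
```

```bash
python3 -c "
from h import *
s=viewer.camera_info('wrist')
im=viewer.read_camera('wrist');cv2.imwrite('pics/w2.png',im[:,:,::-1])
cv2.imwrite('pics/top2.png',viewer.read_camera('top')[:,:,::-1])
T=s['camera_from_world'];print('cam',(-T[:3,:3].T@T[:3,3]).round(0))
plan(523,269.5,53,.123)"
```

```text
cam [605. 279. 338.]
at [523.3 269.2 145.7] yaw 0.12 turn -0.002 shift [-0.002 -0.002  0.618] t 14.65 F [-0.4 -0.  -0.7]
```

View pics/w2.png

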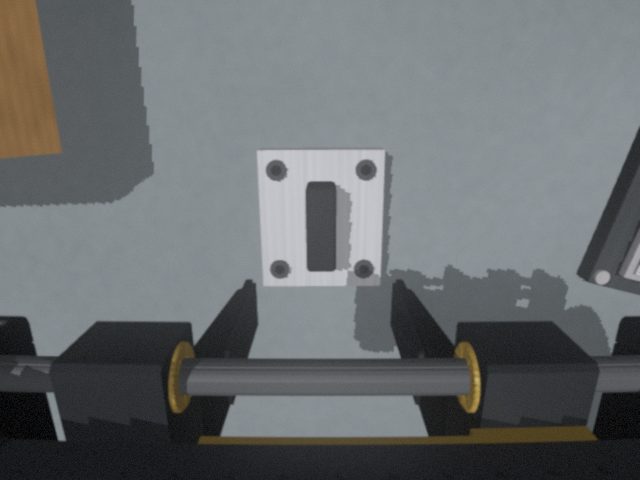

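The wrist view shows the cover spanning (257..385, 150..286), with the handle centred at (321,226) between the fingers and square to them. I'll measure it accurately here, and the pin and bed in the top view.

```bash
cat > m2.py <<'E'
from h import *
im=cv2.imread("pics/w2.png");c=viewer.camera_info("wrist")
h=cv2.cvtColor(im,cv2.COLOR_BGR2HSV).astype(int)
m=(h[...,2]>150)&(h[...,1]<30);m[:130]=0;m[300:]=0;m[:,:240]=0;m[:,400:]=0
print("plate wrist",rects(m,20,c,500))
k=(h[...,2]<75);k[:175]=0;k[278:]=0;k[:,:300]=0;k[:,345:]=0
print("handle wrist",rects(k,50,c,300))
im=cv2.imread("pics/top2.png");c=viewer.camera_info("top")
h=cv2.cvtColor(im,cv2.COLOR_BGR2HSV).astype(int)
b=(h[...,2]>120)&(h[...,1]<40);b[:212]=0;b[325:]=0;b[:,:305]=0;b[:,392:]=0
b=cv2.morphologyEx(b.astype(np.uint8),cv2.MORPH_OPEN,np.ones((3,3)))
print("bed top",rects(b,40,c,500))
print("stray wood on bed",int(((h[...,1]>90)&(b>0)).sum()))
# pin disc: pixels darker than the bed near its middle
w=h[255:285,332:362,2];d=w<np.median(w)-12
n,l,st,ce=cv2.connectedComponentsWithStats(d.astype(np.uint8))
for i in range(1,n):
  if st[i,4]>8: print("dark blob",ce[i]+[332,255],st[i,:5],ray(ce[i]+[332,255],48,c).round(1))
# base outer corners: knobs
cv2.imwrite("pics/zoom2.png",cv2.resize(im[205:335,290:410],None,fx=4.5,fy=4.5,interpolation=cv2.INTER_CUBIC))
E
python3 m2.py
```

```text
plate wrist [(array([533.4, 213.9]), array([82.6,  8.1], dtype=float32), 0.171), (array([526.8, 270.5]), array([140.5, 107.3], dtype=float32), 0.059)]
handle wrist []
bed top [(array([576.8, -41.8]), array([148.6, 119.1], dtype=float32), -0.124)]
stray wood on bed 0
dark blob [346.71794872 270.06410256] [10 10 10 11 78] [[576.3 -42.2  48. ]]
```

```bash
sed -i 's/>150)&(h\[...,1\]<30)/>178)/; s/<75);k\[:175\]/<95);k[:175]/' m2.py; python3 m2.py|head -2; python3 -c "
from h import *
im=cv2.imread('pics/w2.png');h=cv2.cvtColor(im,cv2.COLOR_BGR2HSV)
print(h[226,240:400:5,2]);print(h[140:300:5,300,2]);print(h[170:285:4,318,2])"
```

```text
plate wrist [(array([524.5, 270.9]), array([109.6,  95.9], dtype=float32), 0.123)]
handle wrist [(array([527.1, 270.8]), array([65.3, 20.2], dtype=float32), 0.128)]
[145 147 149 150 175 196 198 198 198 199 200 201 200 162  82  78  78  78
  80  89 145 145 153 200 201 197 201 199 198 110 151 153]
[149 149 189 201 201 202 202 201 202 201 200 201 198 200 199 198 198 199
 201 199 197 197 199 199 198 199 196 197 197 191 152 151]
[204 204 205  85  76  79  81  85  82  79  82  85  77  81  80  80  80  77
  79  79  80  76  79  77  75  89 199 198 198]
```

Request:
{"fn": "move_arm", "kwargs": {
  "moves": [0.006,-0.011,0.18,0,0,0,0.18,0,0,0,0.18,0,0,0,0.12,0,0,0,0.08,0,0,0,0.05,0,0,0,0.02,0,0,0,0,0]
}}

```text
t: 15.65
eef_pos: [524.1, 271.9, 24.2]
tcp_rot: [-3.142, -0.0, 0.121]
ft_force: [-0.1, -0.5, 0.7]
opening: 0.634
grip_force: 0.0
```

Request:
{"fn": "move_arm", "kwargs": {
  "moves": [0,0,0,0,0,0,0,0,0,0,0,0,0,0,0,0,0,0,0,0,0,0,0,0],
  "claw": 0
}}

```text
t: 16.4
eef_pos: [523.9, 271.9, 24.0]
tcp_rot: [3.142, -0.0, 0.121]
ft_force: [-0.4, 1.2, 0.9]
opening: 0.224
grip_force: 30.0
```

Request:
{"fn": "move_arm", "kwargs": {
  "moves": [0,0,-0.1,0,0,0,-0.2,0,0,0,-0.25,0,0,0,0,0.052,0,0,0,0.052,0,0,0,0.052,0,0,0,0]
}}

```text
t: 17.27
eef_pos: [523.7, 271.8, 106.9]
tcp_rot: [3.141, 0.0, -0.123]
ft_force: [0.3, -0.2, -5.2]
opening: 0.225
grip_force: 30.0
```

```bash
python3 -c "
from h import *
plan(576.6,-42,95,-.124)
c=viewer.camera_info('wrist')
im=viewer.read_camera('wrist');cv2.imwrite('pics/w3.png',im[:,:,::-1])
h=cv2.cvtColor(im,cv2.COLOR_RGB2HSV)
m=(h[...,2]>178)&(h[...,1]<40);m[300:]=0;m[:,:200]=0;m[:,440:]=0
s=monitor.state();print(rects(m,s['eef_pos'][2]-4,c,500))"
```

```text
at [523.7 271.8 106.9] yaw -0.123 turn 0.0 shift [0.609 2.032 0.079] t 17.27 F [ 0.3 -0.2 -5.2]
[(array([546.4, 268.4]), array([96.3, 64.5], dtype=float32), 1.449)]
```

Request:
{"fn": "move_arm", "kwargs": {
  "moves": [0.076,0.254,0,0,0.076,0.254,0,0,0.076,0.254,0,0,0.076,0.254,0,0,0.076,0.254,0,0,0.076,0.254,0,0,0.076,0.254,0,0,0.077,0.254,0,0,0,0,0,0]
}}

```text
t: 18.45
eef_pos: [577.2, -44.3, 106.6]
tcp_rot: [3.141, -0.0, -0.125]
ft_force: [-0.3, -0.4, -4.3]
opening: 0.225
grip_force: 30.0
```

```bash
cat > m3.py <<'E'
from h import *
s=monitor.state();plan(576.6,-42,79,-.124)
t=viewer.read_camera('top');cv2.imwrite('pics/top3.png',t[:,:,::-1])
w=viewer.read_camera('wrist');c=viewer.camera_info('wrist');cv2.imwrite('pics/w4.png',w[:,:,::-1])
v=viewer.read_camera('side');cv2.imwrite('pics/side3.png',v[:,:,::-1])
W=np.hstack([cv2.resize(w,(400,300)),cv2.resize(v[180:360,200:440],(400,300))])
cv2.imwrite('pics/both3.png',W[:,:,::-1])
E
python3 m3.py
```

```text
at [577.2 -44.3 106.6] yaw -0.125 turn -0.001 shift [-0.006 -0.014  0.184] t 18.45 F [-0.3 -0.4 -4.3]
```

View pics/both3.png

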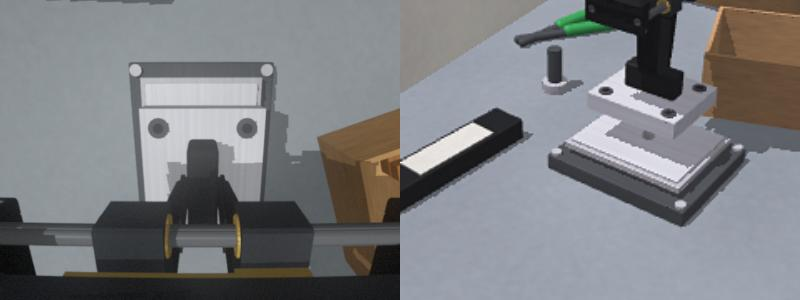

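The wrist and side crops show the cover level and square over the jig, with the pin below it at about (648,133) and the bed clear. I'll correct by about 2.5 mm, then lower to just above the pin and feel downward.

Request:
{"fn": "move_arm", "kwargs": {
  "moves": [-0.006,-0.017,0.06,0,0,0,0.06,0,0,0,0.06,0,0,0,0.02,0,0,0,0,0,0,0,0,0]
}}

```text
t: 19.35
eef_pos: [576.4, -39.3, 76.7]
tcp_rot: [3.141, -0.0, -0.124]
ft_force: [-0.3, 0.3, -4.6]
opening: 0.222
grip_force: 30.0
```

Request:
{"fn": "move_arm", "kwargs": {
  "moves": [0,0,0.007,0,0,0,0.007,0,0,0,0.007,0,0,0,0.007,0,0,0,0,0,0,0,0,0]
}}

```text
t: 20.1
eef_pos: [576.3, -39.3, 72.3]
tcp_rot: [3.142, -0.0, -0.124]
ft_force: [0.0, -0.6, -4.6]
opening: 0.224
grip_force: 30.0
```

Request:
{"fn": "move_arm", "kwargs": {
  "moves": [0,0.005,0,0,0,0.005,0,0,0,0.005,0,0,0,0,0,0,0,0,0,0]
}}

```text
t: 20.72
eef_pos: [576.0, -41.5, 72.3]
tcp_rot: [3.142, -0.0, -0.124]
ft_force: [-0.4, -0.5, -4.0]
opening: 0.223
grip_force: 30.0
```

Request:
{"fn": "move_arm", "kwargs": {
  "moves": [0,0,0.007,0,0,0,0.007,0,0,0,0,0,0,0,0,0]
}}

```text
t: 21.22
eef_pos: [576.0, -41.5, 70.2]
tcp_rot: [3.141, -0.0, -0.124]
ft_force: [0.3, -0.8, -5.1]
opening: 0.222
grip_force: 30.0
```

No contact 4 mm below tip height, so the pin is inside the socket mouth. Continuing in small steps.

Request:
{"fn": "move_arm", "kwargs": {
  "moves": [0,0,0.007,0,0,0,0.007,0,0,0,0,0,0,0,0,0]
}}

```text
t: 21.72
eef_pos: [576.1, -41.5, 68.1]
tcp_rot: [3.141, -0.0, -0.124]
ft_force: [1.5, 0.2, -5.0]
opening: 0.226
grip_force: 30.0
```

Request:
{"fn": "move_arm", "kwargs": {
  "moves": [0,0,0.007,0,0,0,0.007,0,0,0,0,0,0,0,0,0]
}}

```text
t: 22.22
eef_pos: [576.0, -41.5, 65.9]
tcp_rot: [3.141, -0.0, -0.124]
ft_force: [1.4, -0.0, -5.2]
opening: 0.223
grip_force: 30.0
```

Request:
{"fn": "move_arm", "kwargs": {
  "moves": [0.003,0,0.007,0,0,0,0.007,0,0,0,0.007,0,0,0,0,0,0,0,0,0]
}}

```text
t: 22.85
eef_pos: [576.7, -41.5, 63.1]
tcp_rot: [3.141, -0.001, -0.124]
ft_force: [1.9, 0.5, 1.2]
opening: 0.228
grip_force: 30.0
```

Request:
{"fn": "move_arm", "kwargs": {
  "moves": [0,0,0.01,0,0,0,0.01,0,0,0,0,0,0,0,0,0]
}}

```text
t: 23.35
eef_pos: [576.6, -41.6, 59.9]
tcp_rot: [3.142, -0.001, -0.124]
ft_force: [3.3, -0.2, 4.0]
opening: 0.226
grip_force: 30.0
```

Request:
{"fn": "move_arm", "kwargs": {
  "moves": [0.004,0,0.007,0,0,0,0.007,0,0,0,0,0,0,0,0,0]
}}

```text
t: 23.85
eef_pos: [576.7, -41.5, 57.7]
tcp_rot: [3.142, 0.001, -0.124]
ft_force: [0.7, 0.6, 4.7]
opening: 0.224
grip_force: 30.0
```

Request:
{"fn": "move_arm", "kwargs": {
  "moves": [0,0,0.007,0,0,0,0.007,0,0,0,0,0,0,0,0,0]
}}

```text
t: 24.35
eef_pos: [576.7, -41.6, 56.1]
tcp_rot: [3.141, 0.0, -0.124]
ft_force: [-1.3, 0.2, 11.5]
opening: 0.223
grip_force: 30.0
```

Request:
{"fn": "move_arm", "kwargs": {
  "moves": [0,0,0.007,0,0,0,0.007,0,0,0,0,0,0,0,0,0]
}}

```text
t: 24.85
eef_pos: [576.8, -41.6, 55.9]
tcp_rot: [3.141, -0.001, -0.124]
ft_force: [-8.2, 0.7, 32.7]
opening: 0.227
grip_force: 30.0
```

Request:
{"fn": "move_arm", "kwargs": {
  "moves": [-0.003,0,-0.004,0,0,0,0,0,0,0,0,0,0,0,0,0]
}}

```text
t: 25.35
eef_pos: [576.8, -41.6, 56.0]
tcp_rot: [3.141, -0.002, -0.124]
ft_force: [-3.7, 2.2, 25.6]
opening: 0.224
grip_force: 30.0
```

```bash
python3 m3.py; python3 -c "
import cv2,numpy as np
a=cv2.imread('pics/side3.png')[190:340,240:500];b=cv2.imread('pics/top3.png')[200:400,290:560]
cv2.imwrite('pics/end.png',np.hstack([cv2.resize(a,(400,300)),cv2.resize(b,(400,300))]))"
```

```text
at [576.8 -41.6  56. ] yaw -0.124 turn 0.0 shift [-0.001  0.003 -0.153] t 25.35 F [-3.7  2.2 25.6]
```

View pics/end.png

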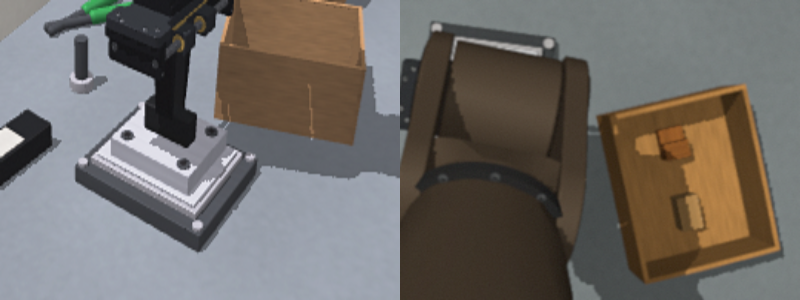

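The crops show both offcuts inside the carton, at (673,143) and (690,212). The cover sits flat and square on the pressed bed, held with about 26 N down on the stop.

```bash
python3 -c "
from cell import order
print(order.job_done())"
```

```text
the job is handed in; nothing more can be done
None
```

The job is handed in: both offcuts are in the carton, and the cover is on its locating pin, held pressed down on the bed's stop with about 26 N and still gripped.

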